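# Slide the spice jar to the third clip of the spice rack

### The arm

A 6-joint arm with a two-finger parallel gripper is mounted at the origin on a cart in front of the work surface, level with it; the furniture and walls round the work are solid. World frame = base frame: x ahead of the robot, y to its left, z up, the work surface at z = 0. Lengths are in m, angles in degrees, forces in N, time in s.
With the tool pointing down it reaches from about 0.375 to 0.9 m from the base axis. Payload 3.1 kg.
Tool frame: the origin (TCP) lies at the centre of the arm's flange, where the gripper is bolted on; the fingertips stand 182 mm ahead of it and the grasp point (between the pads) lies 164 mm ahead of it; x points along the fingers, z is the direction in which the jaws open and shut, and the axes are right-handed (so a half turn about x gives the same grasp; the last joint's range is limited). The gripper opens to 87 mm and grips with 3 to 60 N. Pads are 19 mm wide; open, the fingers measure 117 mm over their backs; the gripper's body (75 mm by 190 mm) begins 51 mm behind the grasp point.
Start: joints at [58.127, 30.224, 82.088, -0, 67.689, -10.227], TCP at [0.231, 0.581, 0.405] pointing down, gripper open.
Joint ranges: [-176.69, 176.69], [-43.24, 126.21], [12.49, 139.97], [-82, 262], [0, 151.66], [-163.58, 163.58]. Speed limits (degrees/s): [159.86, 159.86, 180, 180, 180, 180].

### API

Orientations are given as a 3x3 rotation matrix whose columns are the frame's x, y, z axes.
In Python, from rig import bot gives the robot as it stands.
- The arm moves only by the shell command python3 -m crank 'ROWS' [OPENING]. ROWS is JSON, a list of rows, each an object with "offset": the shift along the tool's x, y, z in m, a list of three; "spin": the turn about the tool's x in rad. A call has 1 to 12 rows; each row shifts and turns the commanded pose from where the row before left it, along the tool's axes as they then stand; what a row does not reach is not made up. A row lasts 1/10 s, in which the tool goes at most 50 mm and 8.59 degrees, less where a joint would pass 70% of its speed; a pose out of reach is approached as far as the arm can. A call is refused whole if a number of a shift passes 0.05 or a number of a turn 0.15, either way. A call with a gripper value outside its range is refused whole. OPENING is the finger opening in m, from 0 to 0.087, set as the call begins (- or left out, the last holds). The fingers move at their own pace and stop on an object; the grip force is fixed at half the most. Time passes only in rows, so rows that do not move let the fingers close. It gives the time, the measured TCP pose, the force and the opening at its end, in the units of the state.
- bot.read_state(): the state, without advancing time (a new reading comes with each control period).
- bot.capture(name): name is "side" or "top"; returns a dict with "pixels" (384x512x3 uint8, blue, green, red), "depth" (384x512 float32, m along the optical axis (not along the pixel's ray), 0 where there is no reading), "K" (3x3 intrinsics, pixels), "world_to_cam" (4x4, takes a point from world to camera coordinates). Camera axes: x right, y up, looking along -z (the intrinsics and any distortion apply to the point x, -y, -z); pixel columns grow to the right and rows downward; lengths in m; the calibration is good to about 2 mm. A picture is of the moment at which its call begins.
- bot.hand_in(): hands the job in, once; it reports no verdict.
Trained networks look in a picture, given as the dict that the camera call returned (one of the last four; its "shot" number tells which), for a name from the list of things; names that differ only in an ending like _2 or _b are one class to them, and where a whole thing is asked for, a point or a joint stands for the part that bears it (a point fixed in the world has none). Each returns a list of dicts, best first, with "p" (0 to 1); they miss things now and then, are a little off and sometimes report something else, mostly with a low value. They report only what shows in the picture. A call takes as long as a camera call. They do not tell look-alikes from the thing itself.
- bot.regions_of(label, picture): "region" (384x512 bool, what is visible of it) and "extent" ([centre column, centre row, width, height] in pixels, round what is visible of it).
The state is a dict: "time_s": time; "joint_positions": joint angles; "qvel": joint speeds; "tau": joint torques, N m; "position": TCP position; "tcp_rot": TCP orientation; "force": force on the tool from outside, world axes, zero at the start; "moment": the same for the moment, N m; "opening": opening from 0.0 (shut) to 1.0 (fully open).
Only numpy, scipy, OpenCV 4.12 (cv2) and the standard library are available. Lean on these libraries where they do the work, as an engineer would, in place of code of your own. Each camera call takes 0.05 s, during which the arm holds its last target.

### The job

A loose spice jar stands near the left end of the spice rack, in the lane behind the low front rail. Pushing with a fingertip, slide it along the rail, counting the rack's spring clips from the left end as you see it (filled clips count too), and push it straight back into the third clip until it snaps in and stands against the back board. Only push it: do not lift, carry or tip it, do not press it into any other clip, and leave the other spice jars and the other things where they are.

Things in the scene. Friction and masses are not known exactly. Their poses are not given: they have to be found in the camera images.
- rack: wooden spice rack, fixed: 392 mm long, 123 deep, back board 70 high. Origin: centre of its underside; +x points from its open front to the back board, +y along the rack to its left end as the robot sees it, z up. Floor 6 mm above the worktop; back board's face at x = +50.5 mm. An open lane, 60 mm deep (x = -51 to +9), lies between front rail and clips, open at both ends
- rail_mid (a point): point on the rack's low front rail, in the middle of its length, on its top: rack x = -56, y = 0, z = 15 mm. The rail is 10 mm thick, runs along the rack's y over its whole length and stands 9 mm over the rack's floor
- first_clip (a point): seat of the first clip at the left end: on the floor, where a seated jar's axis stands (rack x = +27, y = +160 mm). Five more clips follow to the right, every 64 mm. Each is a pair of sprung steel arms, 36 to 52 mm above the worktop, open to the front; their curled tips (8 mm thick, fronts at rack x = +9) leave 39 mm. A push of 6 to 12 N along +x springs them apart and the jar snaps in
- jar_mid (a point): the jar to move: glass spice jar with a green lid, round, upright, 46 mm wide, straight-sided up to 74 mm, 106 mm tall, 0.08 to 0.16 kg. The point lies on its axis, 53 mm above its underside. It starts loose on the rack's floor in the lane, near the left end. Friction on the floor 0.45 to 0.66: pushed lower than about 25 mm above the floor it slides, pushed higher it may tip
- jar_a: glass spice jar with a green lid, 46 mm wide, 106 mm tall, already in a clip of the rack (the first or the fifth from the left); leave it. Origin: centre of its underside
- jar_b: glass spice jar with a green lid, 46 mm wide, 106 mm tall, already in a clip of the rack (the first or the fifth from the left); leave it. Origin: centre of its underside
- salt: glass salt shaker with a steel cap, 44 wide, 90 tall (mm), loose on the worktop, right of the rack, farther back; not part of the job, leave it where it is. Origin: centre of its underside
- pepper_mill: wooden pepper mill, 58 wide, 170 tall (mm), loose on the worktop, right of the rack, farther back; not part of the job, leave it where it is. Origin: centre of its underside
- mug: grey-green mug with a handle, 84 wide, 91 tall (mm), loose on the worktop, right of the rack, farther back; not part of the job, leave it where it is. Origin: centre of its underside
- rest: round stoneware spoon rest, 102 x 110 x 15 (mm), loose on the worktop, right of the rack; not part of the job, leave it where it is. Origin: centre of its underside
- teaspoon: steel teaspoon lying flat, 130 long (mm), loose on the worktop, near the front edge, right of the rack; not part of the job, leave it where it is. Origin: centre of its underside
- timer: round wind-up minute timer, 62 wide, 50 tall (mm), loose on the worktop, in front of the rack's left end; not part of the job, leave it where it is. Origin: centre of its underside
- tomato: tomato, 70 (mm), loose on the worktop, far right; not part of the job, leave it where it is. Origin: centre of its underside
- lemon: lemon, 78 x 55 x 56 (mm), loose on the worktop, far right; not part of the job, leave it where it is. Origin: centre of its underside
- jar: the same jar to move; origin: centre of its underside
There are look-alikes about, which are no part of the job. Leave any blue look-alike of the jar_a alone.

How it is judged:
By the outcome, as a careful person would: the job done as asked, in the order asked, and still so for the second after the job is handed in, with the robot touching nothing.
It also fails if it takes over 51 s, if anything falls off the work surface, if the arm or the gripper's body presses on something with over 40 N, if the wrist force passes 120 N, or if a joint passes its speed limit or range.

## Working session

There is one attempt and no reset: what is moved stays moved. The work goes in short steps, Python scripts to look and compute and a shell command to move; the robot and the scene stay as the last step left them, time stands still between calls to the robot, and variables do not carry over. Pictures are saved under pics/ and viewed, and the job is handed in when it is done.

```bash
ls; mkdir -p pics; python3 - <<'E'
from rig import bot
import cv2, numpy as np, pickle
s=bot.read_state(); print(s)
for n in ("side","top"):
    p=bot.capture(n); pickle.dump(p,open(f"pics/{n}0.pkl","wb")); cv2.imwrite(f"pics/{n}0.png",p["pixels"]); print(n,p["K"],p["world_to_cam"],[k for k in p])
    for l in ("rack","jar","timer"):
        for r in bot.regions_of(l,p): print(n,l,round(r["p"],2),np.round(r["extent"]))
E
```

```text
pics
{'time_s': 0.0, 'joint_positions': array([ 5.81270621e+01,  3.02790657e+01,  8.21566544e+01, -9.69868217e-04,
        6.76919565e+01, -1.02283774e+01]), 'qvel': array([ 0.03975016, -0.02652305, -0.06277116,  0.04369652, -0.16748061,
        0.07396436]), 'tau': array([-1.07447573e-03, -4.40042889e+01, -1.76591277e+01,  6.32334058e-02,
        5.83100086e-02, -1.60717468e-04]), 'position': array([0.23032669, 0.58063394, 0.40376866]), 'tcp_rot': array([[-1.16336636e-03, -9.29492059e-01,  3.68840289e-01],
       [-1.90065336e-03,  3.68841928e-01,  9.29490193e-01],
       [-9.99997517e-01,  3.80300086e-04, -2.19574050e-03]]), 'force': array([ 0.35122389,  0.25429994, -0.18789865]), 'moment': array([ 0.03036913, -0.01841936, -0.0192102 ]), 'opening': 1.0008174100098823}
side [[461.50732619   0.         260.46001275]
 [  0.         461.50732619 193.03073029]
 [  0.           0.           1.        ]] [[-0.99973758 -0.01335099 -0.01861507  0.50222152]
 [-0.01096087 -0.43476094  0.9004792  -0.12856463]
 [-0.02011539  0.90044693  0.43450051 -1.48640254]
 [ 0.          0.          0.          1.        ]] ['pixels', 'depth', 'K', 'world_to_cam', 'shot']
side rack 0.67 [274. 218.  42.  72.]
side jar 0.63 [261. 195.  13.  31.]
side jar 0.57 [271. 251.  15.  40.]
side jar 0.54 [265. 230.  15.  34.]
top [[485.03667584   0.         251.53976832]
 [  0.         485.03667584 193.08591573]
 [  0.           0.           1.        ]] [[-0.38140198 -0.92436289  0.00926196  0.02519171]
 [ 0.82104845 -0.33413563  0.46285292 -0.54159759]
 [-0.42474931  0.18413754  0.8863867  -1.36904479]
 [ 0.          0.          0.          1.        ]] ['pixels', 'depth', 'K', 'world_to_cam', 'shot']
top rack 0.67 [225. 234. 130.  84.]
top jar 0.88 [192. 249.  14.  23.]
top jar 0.82 [251. 213.  18.  27.]
top timer 0.54 [142. 298.  26.  18.]
```

```bash
python3 - <<'E'
import cv2
a=cv2.imread("pics/side0.png");b=cv2.imread("pics/top0.png")
cv2.imwrite("pics/s1.png",cv2.resize(a[150:310,180:380],None,fx=3.7,fy=3.7,interpolation=2))
cv2.imwrite("pics/t1.png",cv2.resize(b[170:330,110:310],None,fx=3.7,fy=3.7,interpolation=2))
E
```

```text
(no output)
```

View pics/top0.png

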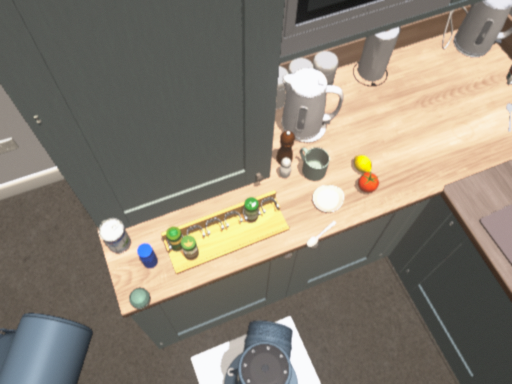

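View pics/side0.png

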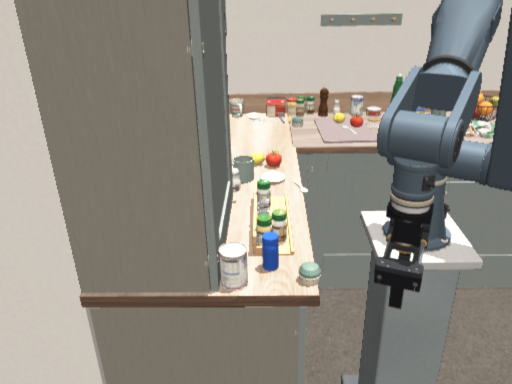

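```bash
sleep 1
```

```text
(no output)
```

View pics/t1.png

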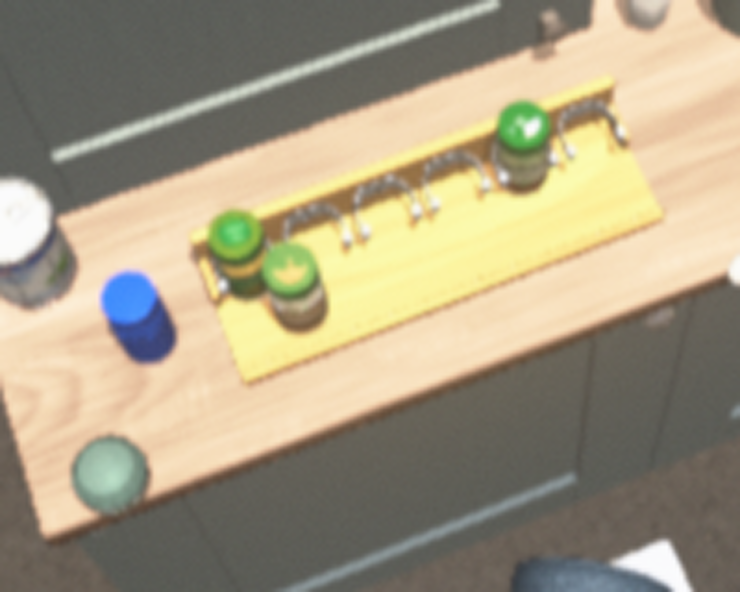

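View pics/s1.png

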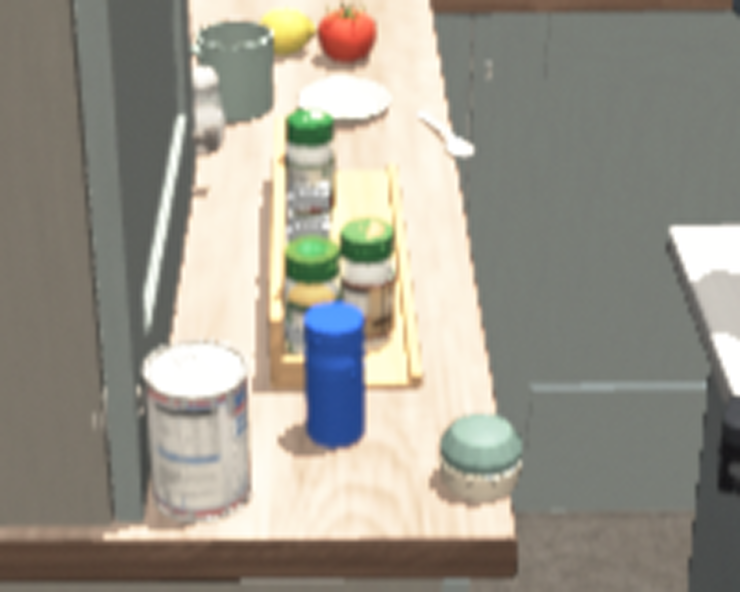

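The jar to move is the one standing in the lane at top (192,249). Jar_a is at (175,238) in clip 1 and jar_b is at (251,210) in clip 5. The blue look-alike at (147,256) stands off the rack's left end. The enlarged crop confirms this, because only (192,249) is in front of the clips. Next I'll work out the geometry.

```bash
cat > h.py <<'E'
import numpy as np, cv2, pickle
def cloud(p):
    d=p["depth"];K=p["K"];v,u=np.mgrid[:384,:512]
    X=(u-K[0,2])/K[0,0]*d;Y=-(v-K[1,2])/K[1,1]*d
    P=np.stack([X,Y,-d,np.ones_like(d)],-1)
    W=P@np.linalg.inv(p["world_to_cam"]).T
    W=W[...,:3].copy();W[d<=0]=np.nan
    return W
def proj(p,Q):
    Q=np.atleast_2d(Q);C=np.c_[Q,np.ones(len(Q))]@p["world_to_cam"].T
    return np.c_[p["K"][0,0]*C[:,0]/-C[:,2]+p["K"][0,2], p["K"][1,1]*-C[:,1]/-C[:,2]+p["K"][1,2]]
E
python3 - <<'E'
from h import *
for n in("top","side"):
    p=pickle.load(open(f"pics/{n}0.pkl","rb"));W=cloud(p);hsv=cv2.cvtColor(p["pixels"],cv2.COLOR_BGR2HSV)
    for uv in ([(192,243),(174,232),(251,205),(146,249),(225,245),(200,250),(140,297),(200,180),(250,120),(260,150),(230,200),(240,190),(258,180),(186,262),(275,225)] if n=="top" else [(279,214),(264,219),(263,186),(271,240),(225,170),(215,200),(205,250),(275,236)]):
        print(n,uv,np.round(W[uv[1],uv[0]],3),hsv[uv[1],uv[0]])
    yel=(hsv[...,0]>18)&(hsv[...,0]<30)&(hsv[...,1]>(130 if n=="top" else 75))&(W[...,2]<.1)&(W[...,2]>-.01)
    print(n,yel.sum(),np.nanmin(W[yel],0),np.nanmax(W[yel],0))
    vis=p["pixels"].copy();vis[yel]=(255,0,255);cv2.imwrite(f"pics/y_{n}.png",vis)
    if n=="top":
        m=yel
        q=W[m];
        print(np.percentile(q[:,2],[5,25,50,75,95]))
E
```

```text
top (192, 243) [0.432 0.042 0.112] [ 34 108 221]
top (174, 232) [0.485 0.08  0.115] [ 62 120 215]
top (251, 205) [ 0.484 -0.169  0.11 ] [ 57  66 212]
top (146, 249) [0.469 0.175 0.104] [108 186 252]
top (225, 245) [ 0.431 -0.058  0.002] [ 27  91 252]
top (200, 250) [0.444 0.022 0.006] [ 29  84 251]
top (140, 297) [0.355 0.238 0.049] [ 72  42 214]
top (200, 180) [ 0.614 -0.05   0.134] [25 16 96]
top (250, 120) [ 0.608 -0.215  0.371] [42 14 92]
top (260, 150) [ 0.608 -0.25   0.198] [30 16 97]
top (230, 200) [ 0.576 -0.132  0.003] [ 18  60 247]
top (240, 190) [ 0.602 -0.178 -0.004] [ 18  61 245]
top (258, 180) [ 0.581 -0.235  0.064] [ 14  64 124]
top (186, 262) [0.422 0.076 0.008] [ 27  93 251]
top (275, 225) [ 0.436 -0.236 -0.001] [ 26  99 252]
top 208 [ 0.44223686 -0.63587906 -0.00066133] [0.57115654 0.09711504 0.09506165]
[0.02739275 0.03583911 0.04333663 0.05111111 0.08511829]
side (279, 214) [0.444 0.067 0.111] [ 36  78 231]
side (264, 219) [0.489 0.094 0.109] [ 54 114 204]
side (263, 186) [ 0.494 -0.149  0.104] [ 65 127  94]
side (271, 240) [0.469 0.203 0.103] [110 185 209]
side (225, 170) [ 0.619 -0.132  0.172] [45 11 96]
side (215, 200) [0.61  0.239 0.246] [48 13 96]
side (205, 250) [0.637 0.298 0.133] [ 18  37 124]
side (275, 236) [0.457 0.183 0.103] [107 168 254]
side 392 [-0.86054767 -1.41733718 -0.00555752] [0.55621705 0.12578346 0.09957148]
```

```bash
python3 - <<'E'
import cv2,numpy as np
a=cv2.imread("pics/y_top.png")[170:330,110:310];b=cv2.imread("pics/y_side.png")[150:310,180:380]
cv2.imwrite("pics/y.png",cv2.resize(np.hstack([a,b]),None,fx=2,fy=2))
E
```

```text
(no output)
```

View pics/y.png

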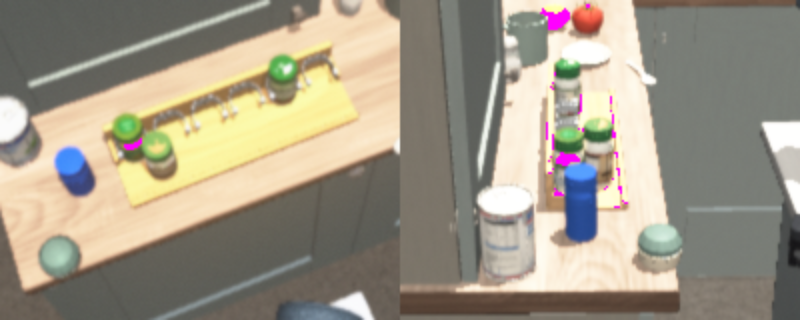

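```bash
cat >> h.py <<'E'
def ray(p,uv,z):
    K=p["K"];T=np.linalg.inv(p["world_to_cam"]);o=T[:3,3]
    d=T[:3,:3]@np.array([(uv[0]-K[0,2])/K[0,0],-(uv[1]-K[1,2])/K[1,1],-1.]);return o+d*(z-o[2])/d[2]
def rackpt(th,q):
    x,y,a=th;c,s=np.cos(a),np.sin(a);q=np.atleast_2d(q);return np.c_[x+c*q[:,0]-s*q[:,1],y+s*q[:,0]+c*q[:,1],q[:,2]]
E
cat > fit.py <<'E'
from h import *
from scipy.optimize import least_squares
T=pickle.load(open("pics/top0.pkl","rb"));S=pickle.load(open("pics/side0.pkl","rb"))
tc=lambda u,v:((u+.5)/3.7-.5+110,(v+.5)/3.7-.5+170); sc=lambda u,v:((u+.5)/3.7-.5+180,(v+.5)/3.7-.5+150)
obs=[(T,tc(248,383),(-.061,.196,0)),(T,tc(663,216),(-.061,-.196,0.004)),(T,tc(613,80),(.0615,-.196,.07)),(T,tc(192,234),(.0615,.196,.07)),
(S,sc(422,384),(-.061,.196,0)),(S,sc(272,385),(.0615,.196,0)),(S,sc(273,344),(.0615,.196,.07))]
def res(th): return np.concatenate([(proj(p,rackpt(th,q))[0]-uv) for p,uv,q in obs])
r=least_squares(res,[.45,-.06,0],loss="soft_l1");th=r.x
if __name__=="__main__":
    print(th,np.degrees(th[2]));print(res(th).reshape(-1,2).round(1))
    for p,n,o in((T,"t",(110,170)),(S,"s",(180,150))):
        im=cv2.resize(p["pixels"][o[1]:o[1]+160,o[0]:o[0]+200],None,fx=3.7,fy=3.7,interpolation=2)
        def L(q,c,cl=True):
            w=(proj(p,rackpt(th,np.array(q)))-o+.5)*3.7-.5;cv2.polylines(im,[np.round(w).astype(np.int32)],cl,c,1,16)
        L([(-.061,.196,0),(-.061,-.196,0),(.0615,-.196,0),(.0615,.196,0)],(0,0,255))
        L([(-.061,.196,.015),(-.061,-.196,.015),(-.051,-.196,.015),(-.051,.196,.015)],(255,0,255))
        L([(.0505,.196,.07),(.0505,-.196,.07),(.0615,-.196,.07),(.0615,.196,.07)],(255,0,0))
        A=np.linspace(0,2*np.pi,40)
        for y in (.160,.096,.032,-.032,-.096,-.160):
            if y in(.16,-.096):
              for z in(.112,.006): L([(.027+.023*np.cos(a),y+.023*np.sin(a),z) for a in A],(255,255,0))
            L([(.009,y-.0195,.044),(.009,y+.0195,.044)],(0,0,255),False)
        cv2.imwrite(f"pics/fit_{n}.png",im)
E
python3 fit.py
```

```text
[ 0.46275424 -0.07864405  0.01338257] 0.766764716168237
[[-0.2  0.8]
 [ 1.1  0.4]
 [ 0.2 -2.7]
 [-0.9 -1. ]
 [ 0.5  0.6]
 [ 0.4  1. ]
 [-0.5 -8. ]]
```

View pics/fit_t.png

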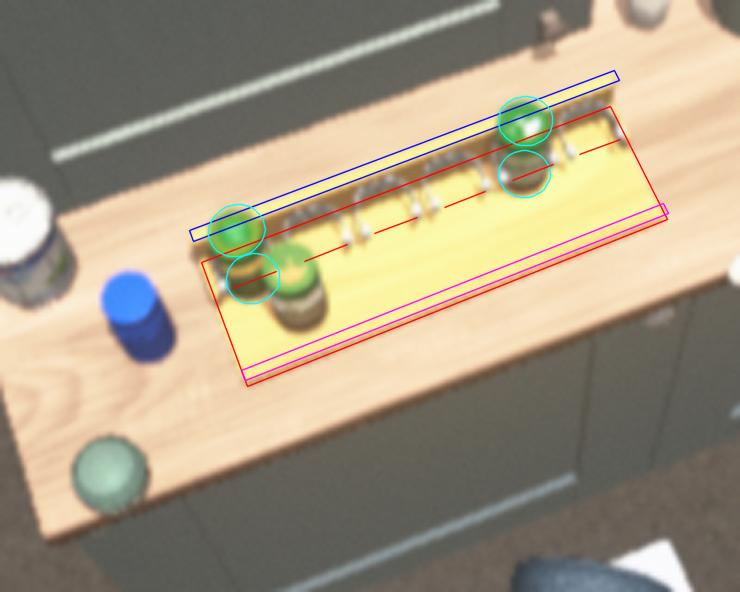

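View pics/fit_s.png

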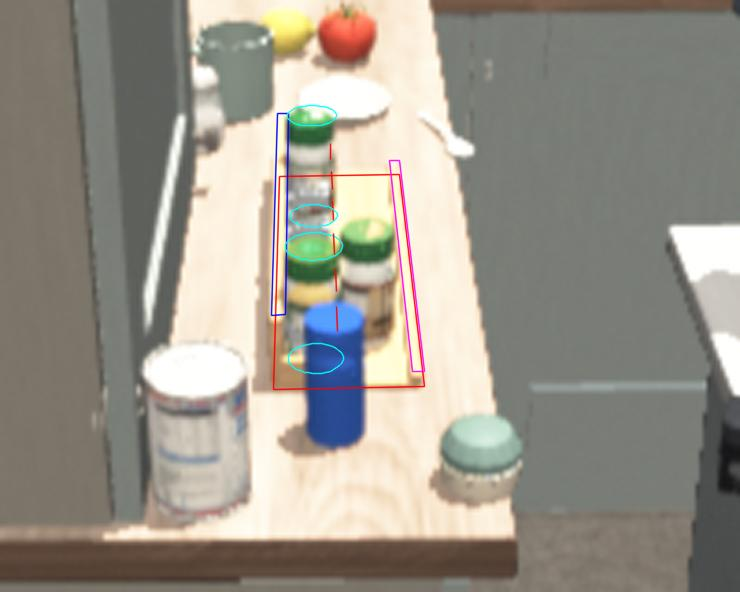

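```bash
sed -i 's/,(S,sc(273,344),(.0615,.196,.07))//' fit.py; cat > jar.py <<'E'
from fit import *
def sil(p,xy):
    A=np.linspace(0,2*np.pi,48,endpoint=False)
    pts=[]
    for z,r in((.006,.023),(.080,.023),(.088,.021),(.112,.021)): pts.append(proj(p,np.c_[xy[0]+r*np.cos(A),xy[1]+r*np.sin(A),np.full(48,z)]))
    return cv2.convexHull(np.concatenate(pts).astype(np.float32))[:,0]
if __name__=="__main__":
    print(th,np.degrees(th[2]),res(th).reshape(-1,2).round(1).tolist())
    from rig import bot
    for p,uv in((T,tc(291,267)),(S,sc(367,230)),(T,tc(236,231)),(T,tc(524,123)),(S,sc(311,246)),(S,sc(311,117))):
        w=ray(p,uv,.112); d=w[:2]-th[:2];c,s=np.cos(th[2]),np.sin(th[2])
        print(w.round(4),"rack",np.round([c*d[0]+s*d[1],-s*d[0]+c*d[1]],4))
E
python3 jar.py; python3 fit.py
python3 - <<'E'
from jar import *
xy=(ray(T,tc(291,267),.112)[:2]+ray(S,sc(367,230),.112)[:2])/2
print(xy)
out=[]
for p,o in((T,(160,220)),(S,(245,195))):
    im=cv2.resize(p["pixels"][o[1]:o[1]+60,o[0]:o[0]+50],None,fx=8,fy=8,interpolation=2)
    for q,c in((xy,(0,0,255)),(rackpt(th,[(.027,.16,0)])[0,:2],(255,255,0))):
        cv2.polylines(im,[np.round((sil(p,q)-o+.5)*8-.5).astype(np.int32)],True,c,1,16)
    out.append(im)
cv2.imwrite("pics/jar.png",np.hstack(out))
E
```

```text
[ 0.4630357  -0.0792685   0.01149506] 0.6586184229192155 [[-0.1, 0.5], [1.2, 0.4], [0.4, -2.8], [-0.7, -1.3], [0.3, 0.5], [0.2, 0.8]]
[0.4402 0.0509 0.112 ] rack [-0.0213  0.1305]
[0.4439 0.0557 0.112 ] rack [-0.0175  0.1352]
[0.4869 0.0821 0.112 ] rack [0.0257 0.1611]
[ 0.4892 -0.1725  0.112 ] rack [ 0.0251 -0.0935]
[0.4896 0.082  0.112 ] rack [0.0284 0.161 ]
[ 0.4913 -0.1701  0.112 ] rack [ 0.0273 -0.0911]
[ 0.4630357  -0.0792685   0.01149506] 0.6586184229192155
[[-0.1  0.5]
 [ 1.2  0.4]
 [ 0.4 -2.8]
 [-0.7 -1.3]
 [ 0.3  0.5]
 [ 0.2  0.8]]
[0.44206936 0.05331743]
```

View pics/jar.png

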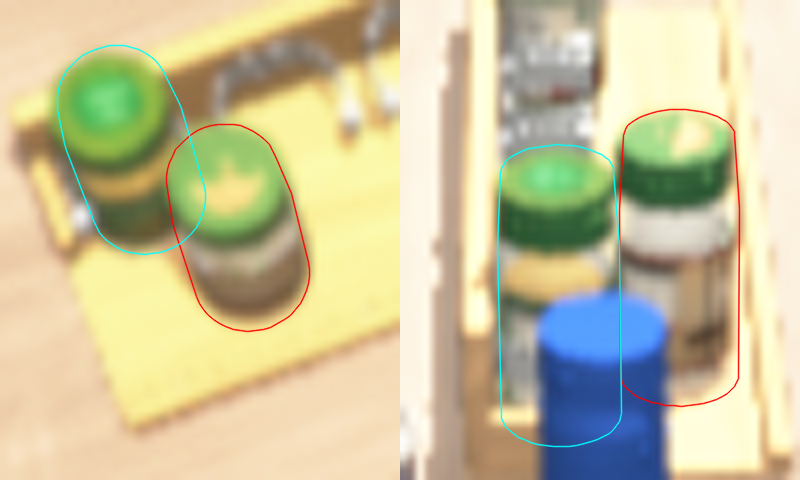

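View pics/fit_t.png

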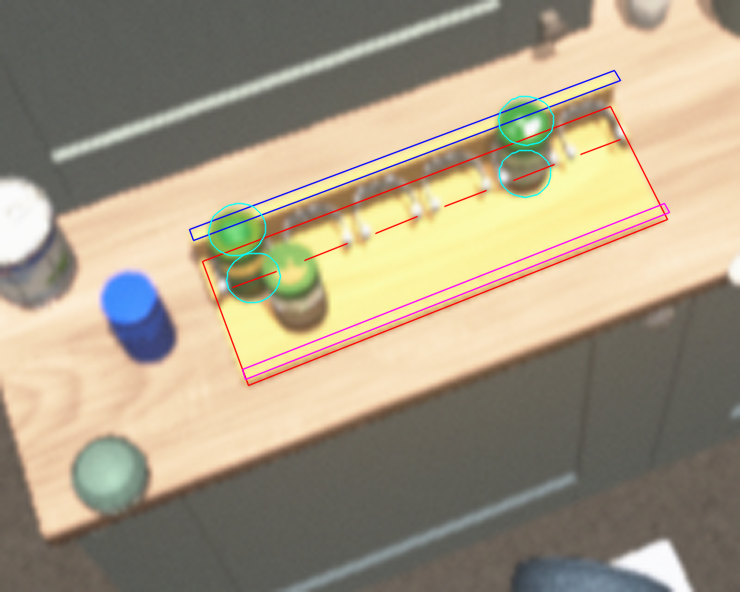

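```bash
python3 -m crank '[{"offset":[0,0,0],"spin":-0.13},{"offset":[0,0,0],"spin":-0.13},{"offset":[0,0,0],"spin":-0.127},{"offset":[0,0,0],"spin":0}]' 0.075
cat > to.py <<'E'
import sys,numpy as np
from rig import bot
s=bot.read_state();R=np.array(s["tcp_rot"]);p=np.array(s["position"])
t=[float(v) for v in sys.argv[1:4]]
print("t",s["time_s"],"pos",p.round(4),"opening",round(s["opening"],3),"F",np.round(s["force"],2));print("zdeg",np.degrees(np.arctan2(-R[0,2],R[1,2])).round(2),"tilt",R[:,0].round(4),"offset xyz",(R.T@(np.array(t)-p)).round(4))
E
python3 to.py .442 .055 .4
```

```text
time_s: 0.8
position: [0.2305, 0.5809, 0.4048]
tcp_rot: [[0.0, -1.0, -0.009], [-0.0, -0.009, 1.0], [-1.0, -0.0, -0.0]]
force: [-0.4, -0.2, -0.1]
opening: 0.87
t 0.8 pos [0.2305 0.5809 0.4048] opening 0.87 F [-0.39 -0.24 -0.11]
zdeg 0.52 tilt [ 0. -0. -1.] offset xyz [ 0.0048 -0.2067 -0.5278]
```

```bash
python3 -m crank '[{"offset":[0,-0.017,-0.04],"spin":0},{"offset":[0,-0.017,-0.04],"spin":0},{"offset":[0,-0.017,-0.04],"spin":0},{"offset":[0,-0.017,-0.04],"spin":0},{"offset":[0,-0.017,-0.04],"spin":0},{"offset":[0,-0.017,-0.04],"spin":0},{"offset":[0,-0.017,-0.04],"spin":0},{"offset":[0,-0.017,-0.04],"spin":0},{"offset":[0,-0.017,-0.04],"spin":0},{"offset":[0,-0.017,-0.04],"spin":0},{"offset":[0,-0.017,-0.04],"spin":0},{"offset":[0,-0.017,-0.04],"spin":0}]'
python3 to.py .442 .055 .27
```

```text
time_s: 2.0
position: [0.4394, 0.1011, 0.4051]
tcp_rot: [[0.001, -1.0, -0.006], [0.0, -0.006, 1.0], [-1.0, -0.001, 0.0]]
force: [-0.4, 0.3, -0.7]
opening: 0.863
t 2.0 pos [0.4394 0.1011 0.4051] opening 0.863 F [-0.44  0.26 -0.7 ]
zdeg 0.33 tilt [ 1.1e-03  2.0e-04 -1.0e+00] offset xyz [ 0.1351 -0.0022 -0.0461]
```

```bash
python3 -m crank '[{"offset":[0,-0.001,-0.023],"spin":0},{"offset":[0,-0.001,-0.023],"spin":0},{"offset":[0.03,0,0],"spin":0},{"offset":[0.03,0,0],"spin":0},{"offset":[0.03,0,0],"spin":0},{"offset":[0,0,0],"spin":0},{"offset":[0,0,0],"spin":0}]'
python3 to.py .442 .055 .232
python3 - <<'E'
from h import *
from rig import bot
for n,o in(("top",(130,160)),("side",(190,120))):
    p=bot.capture(n);cv2.imwrite(f"pics/{n}2.png",cv2.resize(p["pixels"][o[1]:o[1]+150,o[0]:o[0]+190],None,fx=4,fy=4,interpolation=2))
E
```

```text
time_s: 2.7
position: [0.4415, 0.0568, 0.3149]
tcp_rot: [[-0.001, -1.0, -0.008], [0.0, -0.008, 1.0], [-1.0, 0.001, 0.0]]
force: [-0.2, -0.7, 1.2]
opening: 0.861
t 2.7 pos [0.4415 0.0568 0.3149] opening 0.861 F [-0.25 -0.73  1.16]
zdeg 0.44 tilt [-8.e-04  1.e-04 -1.e+00] offset xyz [ 0.0829 -0.0005 -0.0018]
```

View pics/top2.png

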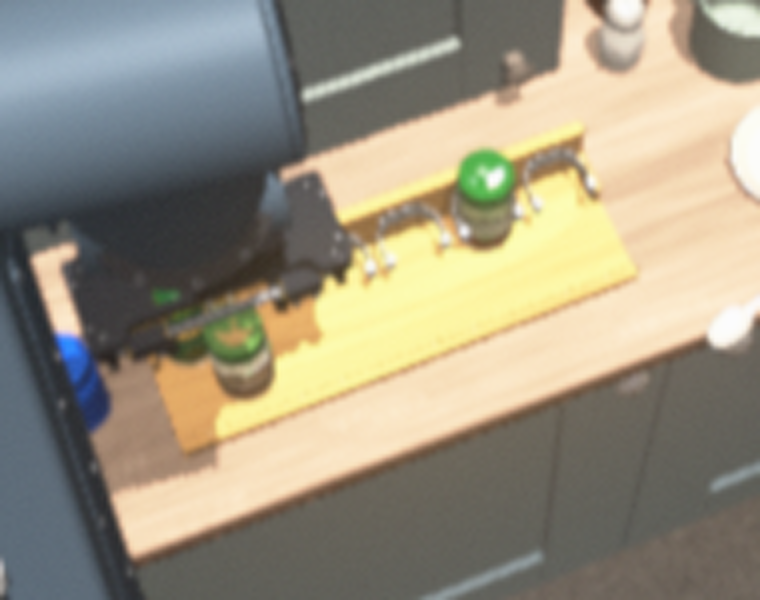

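View pics/side2.png

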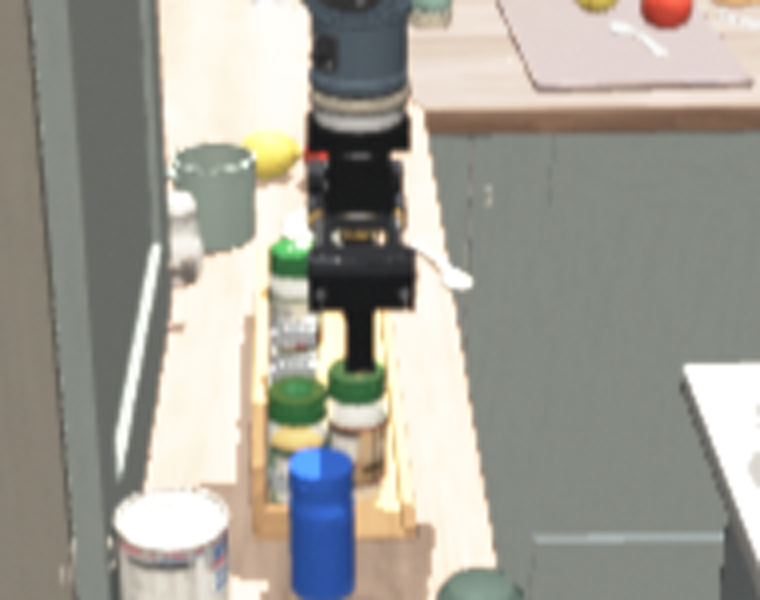

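```bash
python3 -m crank '[{"offset":[0.015,0,0],"spin":0},{"offset":[0.015,0,0],"spin":0},{"offset":[0.015,0,0],"spin":0},{"offset":[0.015,0,0],"spin":0},{"offset":[0.012,0,0],"spin":0},{"offset":[0.01,0,0],"spin":0},{"offset":[0,0,0],"spin":0},{"offset":[0,0,0],"spin":0}]'
python3 to.py .442 -.0455 .229
python3 - <<'E'
from h import *
from rig import bot
for n,o in(("top",(130,160)),("side",(190,120))):
    p=bot.capture(n);cv2.imwrite(f"pics/{n}3.png",cv2.resize(p["pixels"][o[1]:o[1]+150,o[0]:o[0]+190],None,fx=4,fy=4,interpolation=2))
E
```

```text
time_s: 3.6
position: [0.4417, 0.0569, 0.2333]
tcp_rot: [[0.001, -1.0, -0.009], [-0.0, -0.009, 1.0], [-1.0, -0.001, -0.0]]
force: [0.3, -0.6, 0.3]
opening: 0.865
t 3.6 pos [0.4417 0.0569 0.2333] opening 0.865 F [ 0.34 -0.58  0.33]
zdeg 0.53 tilt [ 1.2e-03 -2.0e-04 -1.0e+00] offset xyz [ 0.0044  0.0006 -0.1024]
```

View pics/side3.png

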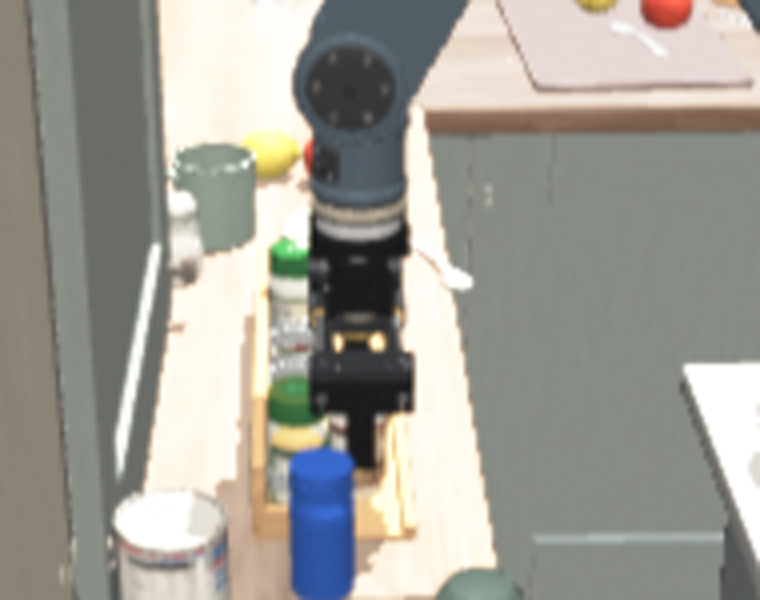

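View pics/top3.png

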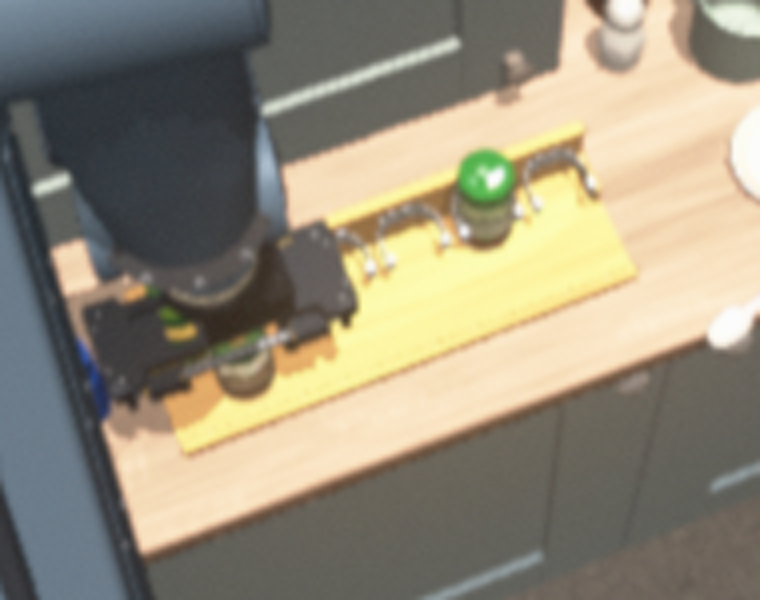

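```bash
python3 -m crank '[{"offset":[0.002,0,0],"spin":0},{"offset":[0.002,0,0],"spin":0},{"offset":[0,0,-0.003],"spin":0},{"offset":[0,0,-0.003],"spin":0},{"offset":[0,0,-0.003],"spin":0},{"offset":[0,0,-0.003],"spin":0},{"offset":[0,0,-0.004],"spin":0},{"offset":[0,0,-0.004],"spin":0},{"offset":[0,0,-0.005],"spin":0},{"offset":[0,0,-0.005],"spin":0},{"offset":[0,0,-0.003],"spin":0},{"offset":[0,0,0],"spin":0}]' 0.058
python3 to.py .442 -.0515 .229
python3 - <<'E'
from h import *
from rig import bot
for n,o in(("top",(130,160)),("side",(190,120))):
    p=bot.capture(n);cv2.imwrite(f"pics/{n}4.png",cv2.resize(p["pixels"][o[1]:o[1]+150,o[0]:o[0]+190],None,fx=4,fy=4,interpolation=2))
E
```

```text
time_s: 4.9
position: [0.4417, 0.0233, 0.2287]
tcp_rot: [[0.0, -1.0, -0.009], [-0.0, -0.009, 1.0], [-1.0, -0.0, -0.0]]
force: [-0.2, 1.1, -0.2]
opening: 0.664
t 4.9 pos [0.4417 0.0233 0.2287] opening 0.664 F [-0.23  1.06 -0.15]
zdeg 0.49 tilt [ 2.e-04 -2.e-04 -1.e+00] offset xyz [-0.0003  0.0004 -0.0748]
```

View pics/side4.png

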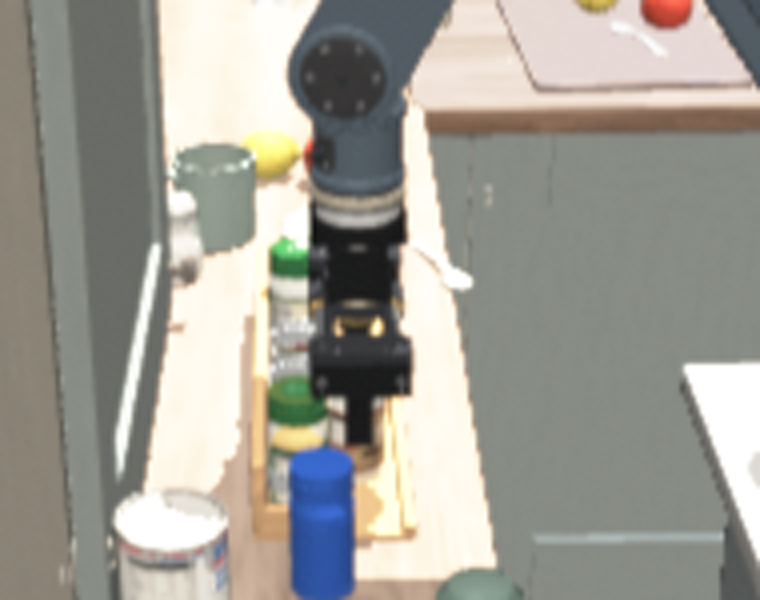

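View pics/top4.png

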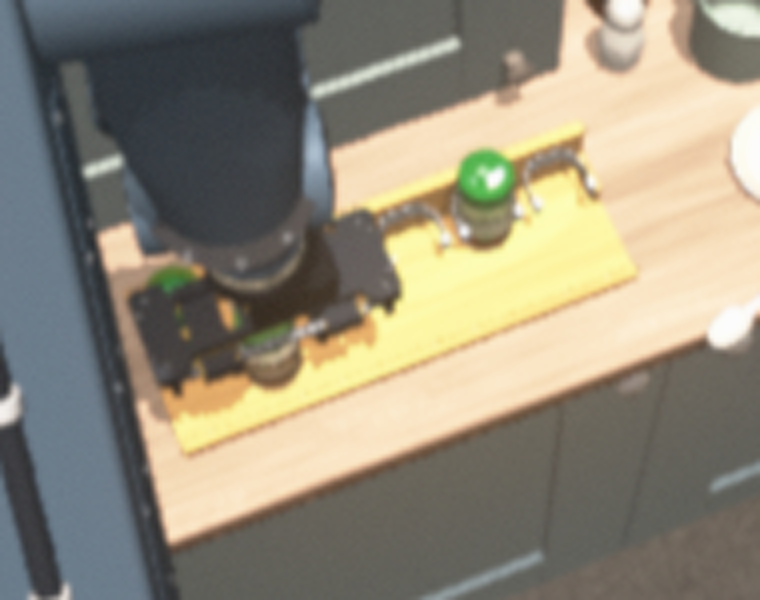

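```bash
python3 -m crank '[{"offset":[0,0,-0.004],"spin":0},{"offset":[0,0,-0.005],"spin":0},{"offset":[0,0,-0.006],"spin":0},{"offset":[0,0,-0.006],"spin":0},{"offset":[0,0,-0.006],"spin":0},{"offset":[0,0,-0.006],"spin":0},{"offset":[0,0,-0.006],"spin":0},{"offset":[0,0,-0.006],"spin":0},{"offset":[0,0,-0.006],"spin":0},{"offset":[0,0,-0.006],"spin":0},{"offset":[0,0,-0.005],"spin":0},{"offset":[0,0,-0.004],"spin":0}]'
python3 to.py .442 -.0515 .229
python3 -m crank '[{"offset":[0,0,-0.003],"spin":0},{"offset":[0,0,-0.003],"spin":0},{"offset":[0,0,-0.002],"spin":0},{"offset":[0,0,0],"spin":0},{"offset":[0,0,0],"spin":0}]'
python3 to.py .442 -.0515 .229
python3 - <<'E'
from h import *
from rig import bot
for n,o in(("top",(130,160)),("side",(190,120))):
    p=bot.capture(n);cv2.imwrite(f"pics/{n}5.png",cv2.resize(p["pixels"][o[1]:o[1]+150,o[0]:o[0]+190],None,fx=4,fy=4,interpolation=2))
E
```

```text
time_s: 6.2
position: [0.4423, -0.0426, 0.2287]
tcp_rot: [[-0.0, -1.0, -0.009], [0.0, -0.009, 1.0], [-1.0, 0.0, 0.0]]
force: [0.2, 0.8, 0.3]
opening: 0.668
t 6.2 pos [ 0.4423 -0.0426  0.2287] opening 0.668 F [0.17 0.85 0.35]
zdeg 0.51 tilt [-0.  0. -1.] offset xyz [-0.0003  0.0003 -0.0089]
time_s: 6.7
position: [0.4424, -0.0502, 0.2287]
tcp_rot: [[0.0, -1.0, -0.009], [-0.0, -0.009, 1.0], [-1.0, -0.0, -0.0]]
force: [0.1, 0.1, -1.5]
opening: 0.664
t 6.7 pos [ 0.4424 -0.0502  0.2287] opening 0.664 F [ 0.09  0.12 -1.49]
zdeg 0.54 tilt [ 1.e-04 -1.e-04 -1.e+00] offset xyz [-0.0003  0.0004 -0.0013]
```

View pics/side5.png

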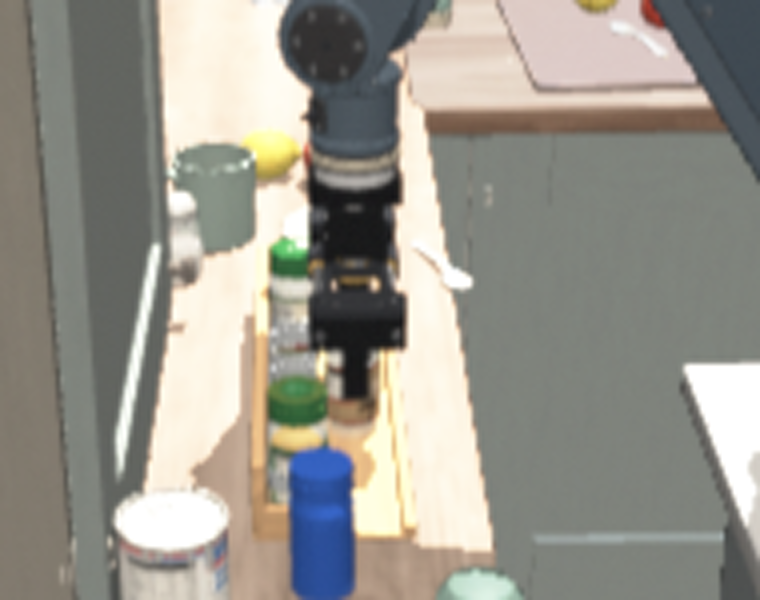

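View pics/top5.png

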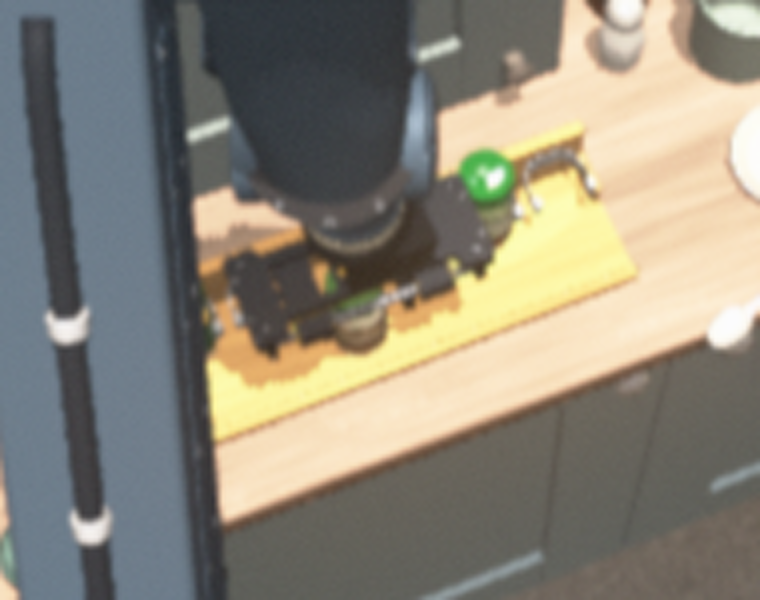

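```bash
python3 -m crank '[{"offset":[0,0,0],"spin":0},{"offset":[0,0,0],"spin":0},{"offset":[-0.01,0,0],"spin":0},{"offset":[-0.03,0,0],"spin":0},{"offset":[-0.03,0,0],"spin":0},{"offset":[-0.03,0,0],"spin":0},{"offset":[0,0.014,0],"spin":0},{"offset":[0,0.014,0],"spin":0},{"offset":[0,0.014,0],"spin":0},{"offset":[0,0,0],"spin":0}]' 0.075
python3 to.py .40 -.0455 .229
python3 - <<'E'
from h import *
from rig import bot
for n,o in(("top",(130,160)),("side",(190,120))):
    p=bot.capture(n);pickle.dump(p,open(f"pics/{n}6.pkl","wb"));cv2.imwrite(f"pics/{n}6.png",cv2.resize(p["pixels"][o[1]:o[1]+150,o[0]:o[0]+190],None,fx=4,fy=4,interpolation=2))
E
```

```text
time_s: 7.8
position: [0.3984, -0.0499, 0.3293]
tcp_rot: [[-0.002, -1.0, -0.009], [0.001, -0.009, 1.0], [-1.0, 0.002, 0.001]]
force: [-0.8, 0.5, -0.4]
opening: 0.854
t 7.8 pos [ 0.3984 -0.0499  0.3293] opening 0.854 F [-0.78  0.49 -0.36]
zdeg 0.5 tilt [-2.1e-03  8.0e-04 -1.0e+00] offset xyz [ 0.1003 -0.0018  0.0043]
```

View pics/side6.png

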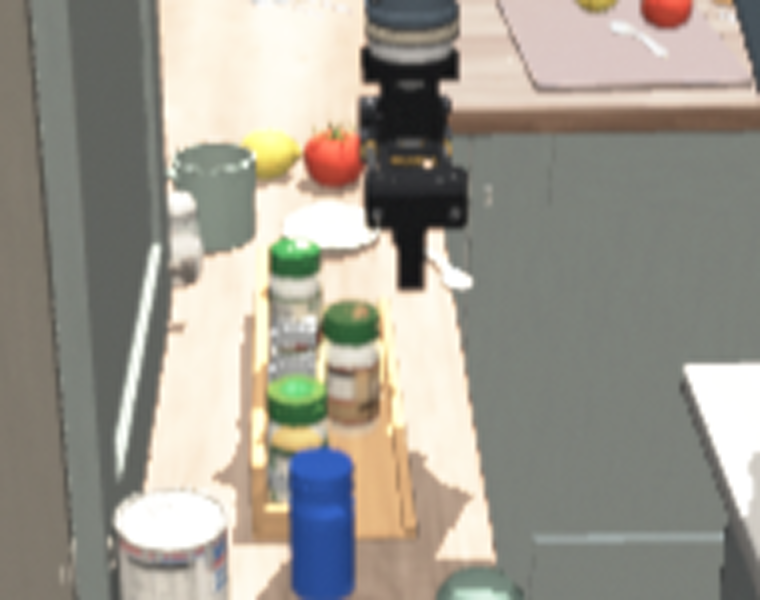

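View pics/top6.png

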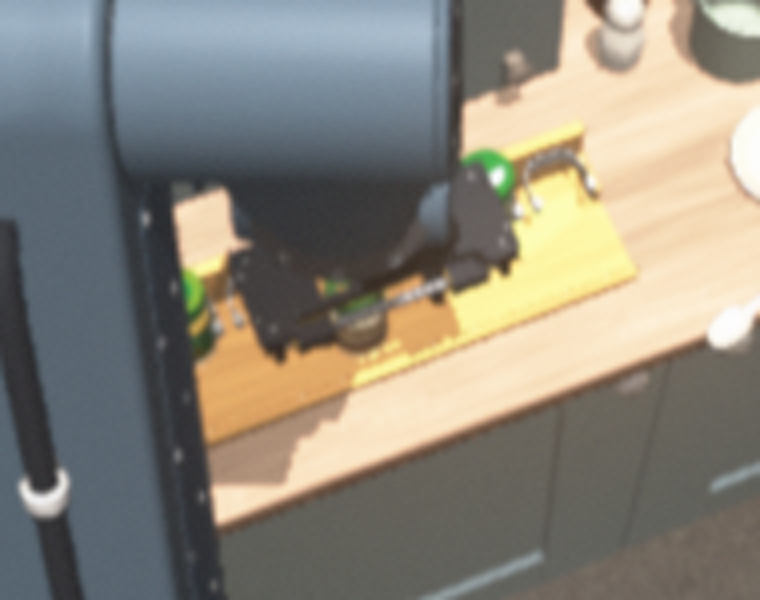

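```bash
python3 -m crank '[{"offset":[-0.02,0,0.04],"spin":0},{"offset":[-0.02,0,0.04],"spin":0},{"offset":[-0.02,0,0.04],"spin":0},{"offset":[0,0,0.04],"spin":0},{"offset":[0,0,0.04],"spin":0},{"offset":[0,0,0.04],"spin":0},{"offset":[0,0,0.04],"spin":0},{"offset":[0,0,0.04],"spin":0},{"offset":[0,0,0.04],"spin":0},{"offset":[0,0,0],"spin":0}]' 0
python3 to.py .40 -.0455 .229
python3 - <<'E'
from jar import *
from rig import bot
xy=rackpt(th,[(-.019,.034,0)])[0,:2]
pk=[]
for n,o in(("top",(195,195)),("side",(245,175))):
    p=bot.capture(n);pickle.dump(p,open(f"pics/{n}7.pkl","wb"))
    im=cv2.resize(p["pixels"][o[1]:o[1]+75,o[0]:o[0]+50],None,fx=8,fy=8,interpolation=2)
    cv2.imwrite(f"pics/{n}7raw.png",im)
    cv2.polylines(im,[np.round((sil(p,xy)-o+.5)*8-.5).astype(np.int32)],True,(0,0,255),1,16)
    pk.append(im)
print(xy)
cv2.imwrite("pics/jar7.png",np.hstack(pk))
E
```

```text
time_s: 8.9
position: [0.3976, 0.3138, 0.3892]
tcp_rot: [[0.003, -1.0, -0.014], [0.003, -0.014, 1.0], [-1.0, -0.003, 0.003]]
force: [0.3, -1.2, 0.0]
opening: 0.046
t 8.9 pos [0.3976 0.3138 0.3892] opening 0.046 F [ 0.27 -1.22  0.  ]
zdeg 0.82 tilt [ 0.0034  0.0032 -1.    ] offset xyz [ 0.159   0.0033 -0.3598]
[ 0.44364613 -0.04548915]
```

View pics/jar7.png

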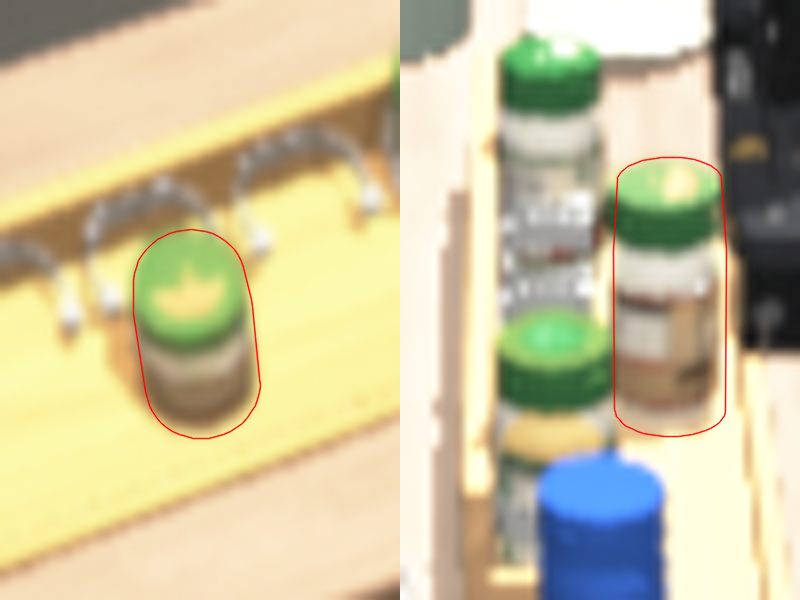

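```bash
python3 - <<'E'
from jar import *
p=pickle.load(open("pics/top7.pkl","rb"))
c,s=np.cos(th[2]),np.sin(th[2])
for nm,uv in(("c2R",(70,320)),("c3L",(112,298)),("c4L",(260,243)),("c4R",(372,198))):
    w=ray(p,((uv[0]+.5)/8-.5+195,(uv[1]+.5)/8-.5+195),.050);d=w[:2]-th[:2]
    print(nm,w.round(4),np.round([c*d[0]+s*d[1],-s*d[0]+c*d[1]],4))
E
```

```text
c2R [ 0.4715 -0.0027  0.05  ] [0.0093 0.0765]
c3L [ 0.4741 -0.0212  0.05  ] [0.0117 0.058 ]
c4L [ 0.4741 -0.0837  0.05  ] [ 0.011  -0.0046]
c4R [ 0.4755 -0.1322  0.05  ] [ 0.0119 -0.0531]
```

```bash
python3 -m crank '[{"offset":[0,0,-0.04],"spin":0},{"offset":[0,0,-0.04],"spin":0},{"offset":[0,0,-0.04],"spin":0},{"offset":[0,0,-0.04],"spin":0},{"offset":[0,0,-0.04],"spin":0},{"offset":[0,0,-0.04],"spin":0},{"offset":[0,0,-0.04],"spin":0},{"offset":[0,0,-0.04],"spin":0},{"offset":[0,0.002,-0.035],"spin":0},{"offset":[0,0,0],"spin":0},{"offset":[0,0,0],"spin":0}]'
python3 to.py .397 -.044 .228
```

```text
time_s: 10.1
position: [0.3977, -0.0468, 0.3887]
tcp_rot: [[-0.001, -1.0, -0.005], [0.001, -0.005, 1.0], [-1.0, 0.001, 0.001]]
force: [-0.0, 0.5, 0.5]
opening: 0.007
t 10.1 pos [ 0.3977 -0.0468  0.3887] opening 0.007 F [-0.05  0.49  0.45]
zdeg 0.28 tilt [-7.e-04  5.e-04 -1.e+00] offset xyz [0.1607 0.0006 0.0027]
```

```bash
python3 -m crank '[{"offset":[0.03,0.001,0.003],"spin":0},{"offset":[0.03,0,0],"spin":0},{"offset":[0.03,0,0],"spin":0},{"offset":[0.025,0,0],"spin":0},{"offset":[0.02,0,0],"spin":0},{"offset":[0.015,0,0],"spin":0},{"offset":[0.008,0,0],"spin":0},{"offset":[0,0,0],"spin":0},{"offset":[0,0,0],"spin":0}]'
python3 to.py .412 -.044 .228
python3 - <<'E'
from h import *
from rig import bot
n,o="side",(190,120)
p=bot.capture(n);cv2.imwrite(f"pics/{n}8.png",cv2.resize(p["pixels"][o[1]:o[1]+150,o[0]:o[0]+190],None,fx=4,fy=4,interpolation=2))
E
```

```text
time_s: 11.0
position: [0.3973, -0.0422, 0.2311]
tcp_rot: [[0.0, -1.0, -0.01], [-0.0, -0.01, 1.0], [-1.0, -0.0, -0.0]]
force: [-0.8, -0.3, 0.2]
opening: 0.008
t 11.0 pos [ 0.3973 -0.0422  0.2311] opening 0.008 F [-0.76 -0.33  0.19]
zdeg 0.57 tilt [ 2.e-04 -0.e+00 -1.e+00] offset xyz [ 0.0031 -0.0147 -0.002 ]
```

View pics/side8.png

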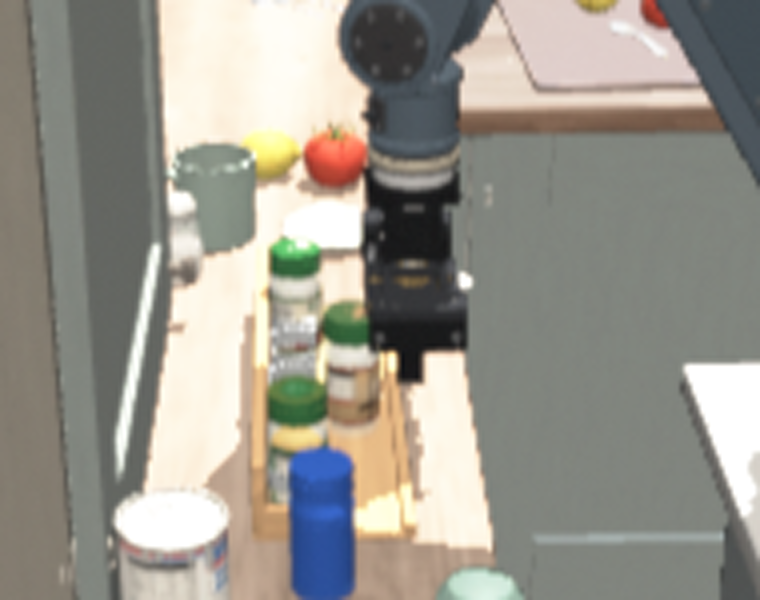

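```bash
python3 -m crank '[{"offset":[0.003,0,-0.002],"spin":0},{"offset":[0,-0.004,0],"spin":0},{"offset":[0,-0.004,0],"spin":0},{"offset":[0,-0.003,0],"spin":0},{"offset":[0,-0.003,0],"spin":0},{"offset":[0,-0.003,0],"spin":0}]'
python3 -m crank '[{"offset":[0,-0.003,0],"spin":0},{"offset":[0,-0.003,0],"spin":0},{"offset":[0,-0.002,0],"spin":0}]'
python3 to.py .4565 -.044 .228
python3 - <<'E'
from h import *
from rig import bot
for n,o in(("top",(130,160)),("side",(190,120))):
    p=bot.capture(n);cv2.imwrite(f"pics/{n}9.png",cv2.resize(p["pixels"][o[1]:o[1]+150,o[0]:o[0]+190],None,fx=4,fy=4,interpolation=2))
E
```

```text
time_s: 11.65
position: [0.4136, -0.0441, 0.228]
tcp_rot: [[-0.003, -1.0, -0.01], [0.001, -0.01, 1.0], [-1.0, 0.003, 0.001]]
force: [-5.1, -1.4, 9.8]
opening: 0.004
time_s: 11.95
position: [0.42, -0.0435, 0.2281]
tcp_rot: [[-0.007, -1.0, -0.01], [0.002, -0.01, 1.0], [-1.0, 0.007, 0.002]]
force: [-7.0, -1.6, 10.2]
opening: 0.005
t 11.95 pos [ 0.42   -0.0435  0.2281] opening 0.005 F [-7.04 -1.6  10.17]
zdeg 0.57 tilt [-0.0072  0.0022 -1.    ] offset xyz [-0.0002 -0.0365 -0.0008]
```

View pics/side9.png

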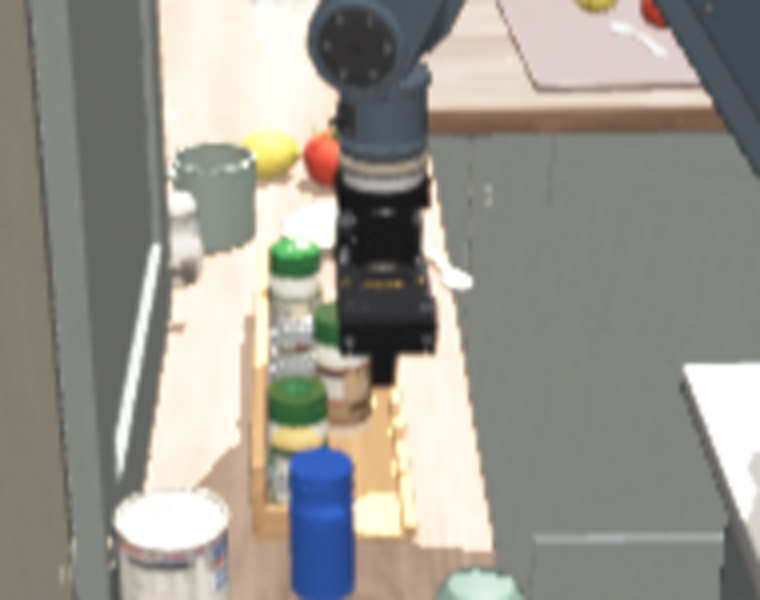

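Force z is +10 N and the jar looks leaned, so something on the gripper body is catching the lid. I'm backing straight off.

```bash
python3 -m crank '[{"offset":[0,0.004,0],"spin":0},{"offset":[0,0.006,0],"spin":0},{"offset":[0,0.008,0],"spin":0},{"offset":[0,0.006,0],"spin":0},{"offset":[0,0,0],"spin":0}]'
python3 to.py .412 -.044 .228
python3 - <<'E'
from h import *
from rig import bot
n,o="side",(250,170)
p=bot.capture(n);cv2.imwrite(f"pics/{n}10.png",cv2.resize(p["pixels"][o[1]:o[1]+75,o[0]:o[0]+90],None,fx=8,fy=8,interpolation=2))
p=bot.capture("top");o=(180,180);cv2.imwrite(f"pics/top10.png",cv2.resize(p["pixels"][o[1]:o[1]+75,o[0]:o[0]+90],None,fx=8,fy=8,interpolation=2))
E
```

```text
time_s: 12.55
position: [0.3971, -0.0444, 0.2276]
tcp_rot: [[-0.002, -1.0, -0.009], [0.001, -0.009, 1.0], [-1.0, 0.002, 0.001]]
force: [-0.1, 0.4, 0.2]
opening: 0.007
t 12.55 pos [ 0.3971 -0.0444  0.2276] opening 0.007 F [-0.06  0.43  0.25]
zdeg 0.5 tilt [-2.2e-03  9.0e-04 -1.0e+00] offset xyz [-0.0004 -0.0149  0.0002]
```

View pics/side10.png

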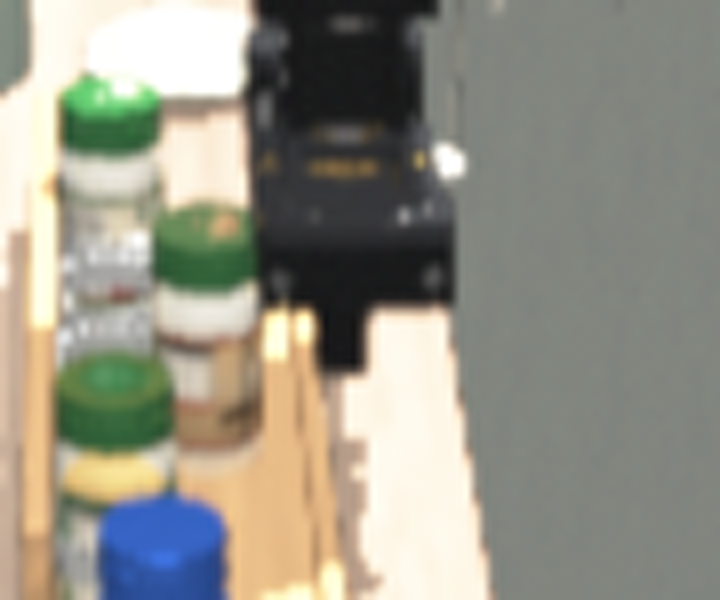

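View pics/top10.png

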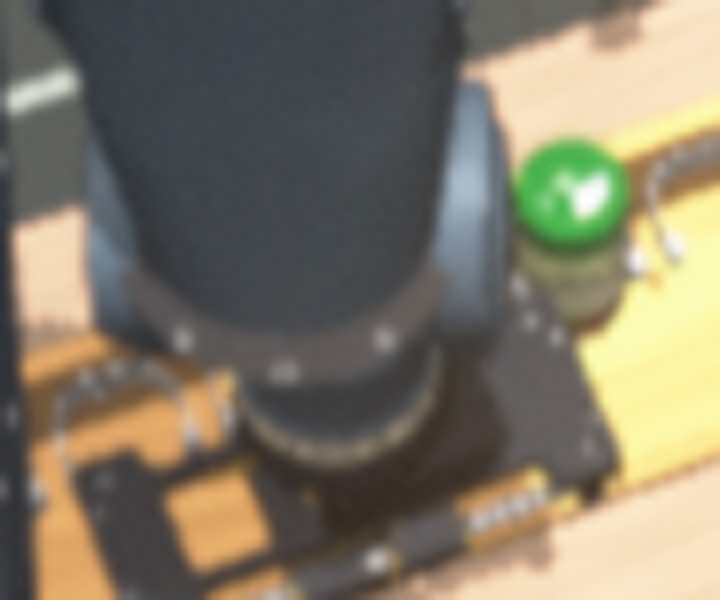

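```bash
python3 -m crank '[{"offset":[-0.005,0,0],"spin":0},{"offset":[0,-0.005,0],"spin":0},{"offset":[0,-0.005,0],"spin":0},{"offset":[0,-0.003,0],"spin":0},{"offset":[0,-0.001,0],"spin":0},{"offset":[0,0,0],"spin":0},{"offset":[0,0,0],"spin":0}]'
python3 to.py .4565 -.044 .2325
python3 -m crank '[{"offset":[0,-0.002,0],"spin":0},{"offset":[0,-0.001,0],"spin":0}]'
python3 -m crank '[{"offset":[0,-0.002,0],"spin":0},{"offset":[0,-0.001,0],"spin":0}]'
python3 - <<'E'
from h import *
from rig import bot
n,o="side",(250,170)
p=bot.capture(n);cv2.imwrite(f"pics/{n}11.png",cv2.resize(p["pixels"][o[1]:o[1]+75,o[0]:o[0]+90],None,fx=8,fy=8,interpolation=2))
E
```

```text
time_s: 13.35
position: [0.4121, -0.0443, 0.2327]
tcp_rot: [[-0.0, -1.0, -0.009], [0.0, -0.009, 1.0], [-1.0, 0.0, 0.0]]
force: [-0.1, -0.2, -0.6]
opening: 0.004
t 13.35 pos [ 0.4121 -0.0443  0.2327] opening 0.004 F [-0.12 -0.22 -0.61]
zdeg 0.53 tilt [-5.e-04  2.e-04 -1.e+00] offset xyz [ 0.0002 -0.0444 -0.0001]
time_s: 13.55
position: [0.4154, -0.0444, 0.2327]
tcp_rot: [[0.0, -1.0, -0.009], [-0.0, -0.009, 1.0], [-1.0, -0.0, -0.0]]
force: [-0.0, -0.5, -0.0]
opening: 0.006
time_s: 13.75
position: [0.4184, -0.0444, 0.2328]
tcp_rot: [[-0.0, -1.0, -0.009], [0.0, -0.009, 1.0], [-1.0, 0.0, 0.0]]
force: [-0.4, -0.1, 0.1]
opening: 0.003
```

View pics/side11.png

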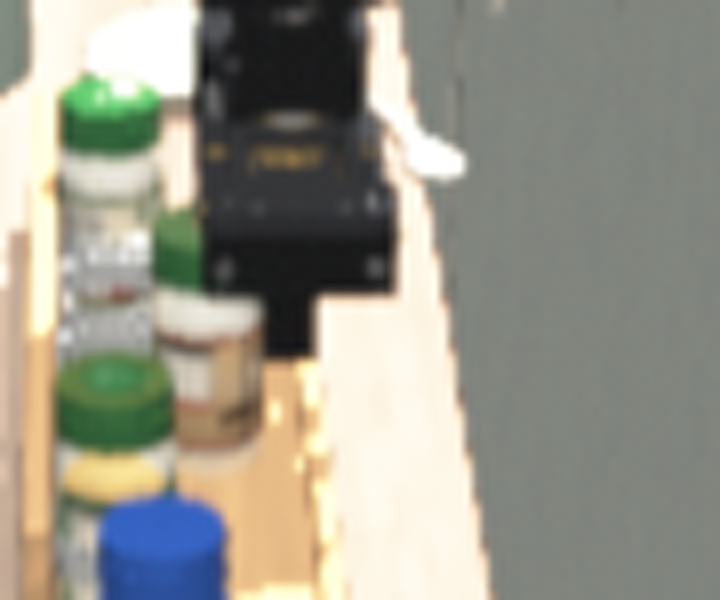

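```bash
python3 -m crank '[{"offset":[0,-0.002,0],"spin":0},{"offset":[0,-0.001,0],"spin":0}]'|sed -n '2p;4p'
python3 -m crank '[{"offset":[0,-0.002,0],"spin":0},{"offset":[0,-0.001,0],"spin":0}]'|sed -n '2p;4p'
python3 - <<'E'
from h import *
from rig import bot
n,o="side",(250,170)
p=bot.capture(n);cv2.imwrite(f"pics/{n}12.png",cv2.resize(p["pixels"][o[1]:o[1]+75,o[0]:o[0]+90],None,fx=8,fy=8,interpolation=2))
E
```

```text
position: [0.421, -0.0442, 0.2327]
force: [-2.1, 0.4, 1.5]
position: [0.4243, -0.0443, 0.2328]
force: [-0.4, 0.3, 1.4]
```

View pics/side12.png

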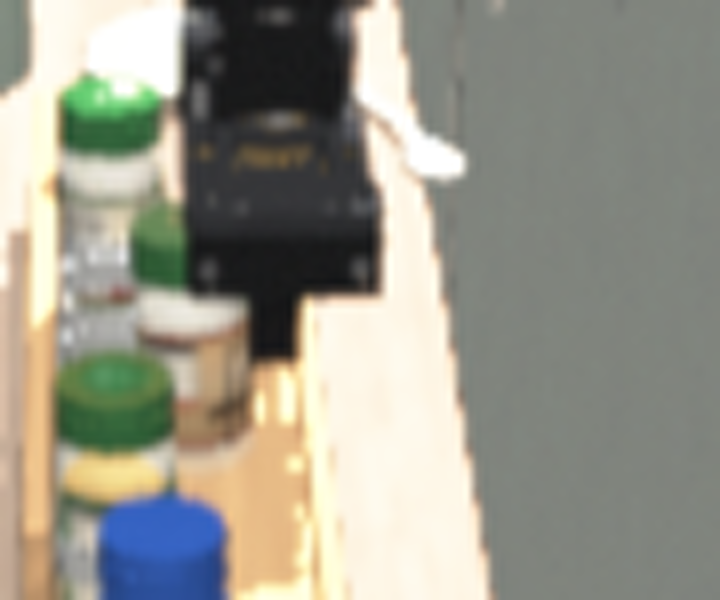

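```bash
python3 -m crank '[{"offset":[0,-0.001,0],"spin":0},{"offset":[0,-0.001,0],"spin":0}]'|sed -n '2p;4p'
python3 -m crank '[{"offset":[0,-0.001,0],"spin":0},{"offset":[0,-0.001,0],"spin":0},{"offset":[0,0,0],"spin":0}]'|sed -n '2p;4p'
python3 - <<'E'
from h import *
from rig import bot
n,o="side",(250,170)
p=bot.capture(n);cv2.imwrite(f"pics/{n}13.png",cv2.resize(p["pixels"][o[1]:o[1]+75,o[0]:o[0]+90],None,fx=8,fy=8,interpolation=2))
E
```

```text
position: [0.4263, -0.0443, 0.2328]
force: [-1.3, 0.2, 1.5]
position: [0.4285, -0.0443, 0.2328]
force: [-1.6, 0.5, 0.4]
```

View pics/side13.png

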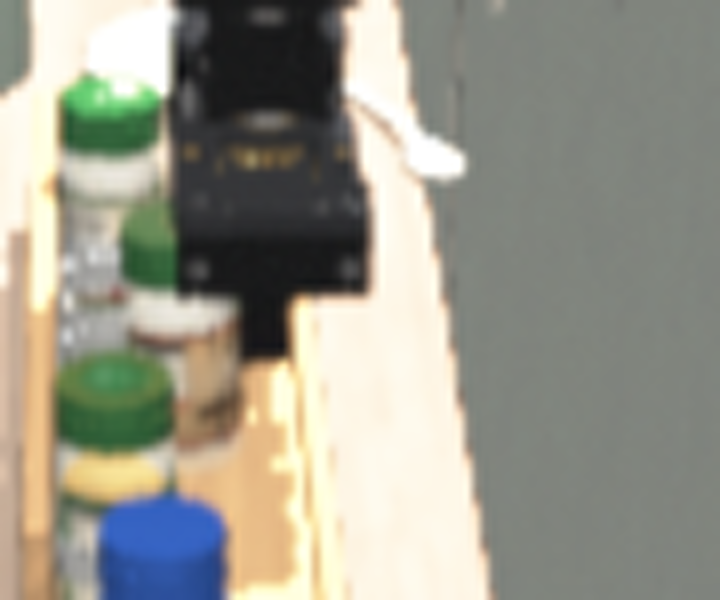

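```bash
python3 -m crank '[{"offset":[0,-0.001,0],"spin":0},{"offset":[0,-0.001,0],"spin":0},{"offset":[0,0,0],"spin":0}]'|sed -n '2p;4p'
python3 -m crank '[{"offset":[0,-0.001,0],"spin":0},{"offset":[0,-0.001,0],"spin":0},{"offset":[0,0,0],"spin":0}]'|sed -n '2p;4p'
python3 -m crank '[{"offset":[0,-0.001,0],"spin":0},{"offset":[0,-0.001,0],"spin":0},{"offset":[0,0,0],"spin":0}]'|sed -n '2p;4p'
python3 - <<'E'
from h import *
from rig import bot
n,o="side",(250,170)
p=bot.capture(n);cv2.imwrite(f"pics/{n}14.png",cv2.resize(p["pixels"][o[1]:o[1]+75,o[0]:o[0]+90],None,fx=8,fy=8,interpolation=2))
p=bot.capture("top");o=(180,180);cv2.imwrite(f"pics/top14.png",cv2.resize(p["pixels"][o[1]:o[1]+75,o[0]:o[0]+90],None,fx=8,fy=8,interpolation=2))
E
```

```text
position: [0.4304, -0.0443, 0.2328]
force: [-1.1, 0.1, 1.3]
position: [0.4321, -0.0442, 0.2327]
force: [-2.8, 0.4, 1.6]
position: [0.4339, -0.0441, 0.2327]
force: [-3.4, -0.1, 1.6]
```

View pics/side14.png

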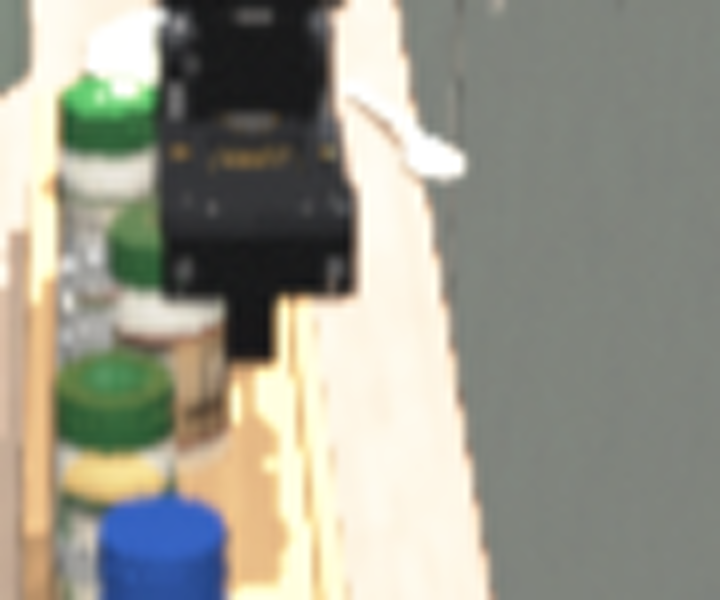

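```bash
for i in 1; do python3 -m crank '[{"offset":[0,-0.001,0],"spin":0},{"offset":[0,-0.001,0],"spin":0},{"offset":[0,0,0],"spin":0}]'|sed -n '2p;4p'; done
python3 -m crank '[{"offset":[0,-0.001,0],"spin":0},{"offset":[0,-0.001,0],"spin":0},{"offset":[0,0,0],"spin":0}]'|sed -n '2p;4p'
python3 - <<'E'
from h import *
from rig import bot
n,o="side",(250,170)
p=bot.capture(n);cv2.imwrite(f"pics/{n}15.png",cv2.resize(p["pixels"][o[1]:o[1]+75,o[0]:o[0]+90],None,fx=8,fy=8,interpolation=2))
E
```

```text
position: [0.4361, -0.0441, 0.2327]
force: [-5.1, 0.5, 2.4]
position: [0.4379, -0.0441, 0.2327]
force: [-4.7, -0.7, 2.0]
```

View pics/side15.png

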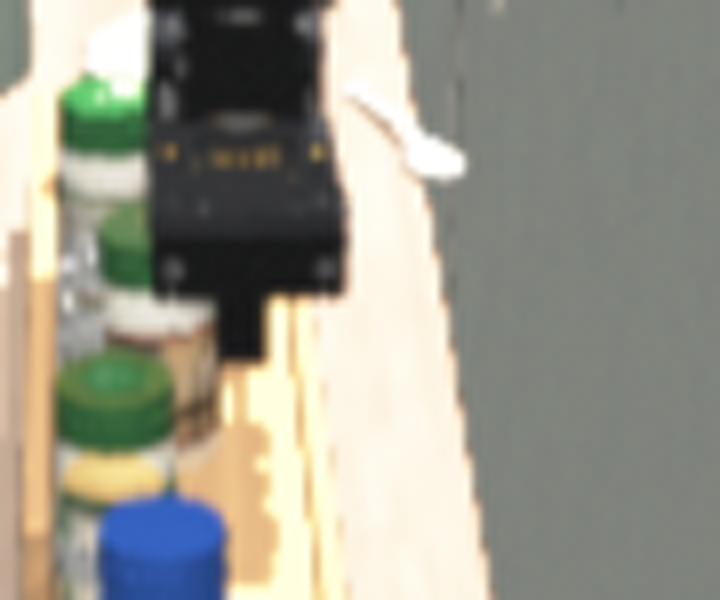

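```bash
python3 -m crank '[{"offset":[0,-0.001,0],"spin":0},{"offset":[0,-0.0015,0],"spin":0},{"offset":[0,-0.0015,0],"spin":0}]'|sed -n '1,2p;4p'
python3 -m crank '[{"offset":[0,-0.0015,0],"spin":0},{"offset":[0,-0.0015,0],"spin":0}]'|sed -n '2p;4p'
python3 -m crank '[{"offset":[0,-0.0015,0],"spin":0},{"offset":[0,-0.0015,0],"spin":0}]'|sed -n '2p;4p'
python3 - <<'E'
from h import *
from rig import bot
n,o="side",(250,170)
p=bot.capture(n);cv2.imwrite(f"pics/{n}16.png",cv2.resize(p["pixels"][o[1]:o[1]+75,o[0]:o[0]+90],None,fx=8,fy=8,interpolation=2))
E
```

```text
time_s: 16.75
position: [0.4413, -0.0439, 0.2327]
force: [-7.7, -0.2, 4.1]
position: [0.4444, -0.0439, 0.2327]
force: [-6.7, -0.4, 3.7]
position: [0.4477, -0.0439, 0.2327]
force: [-5.5, -0.1, 4.0]
```

View pics/side16.png

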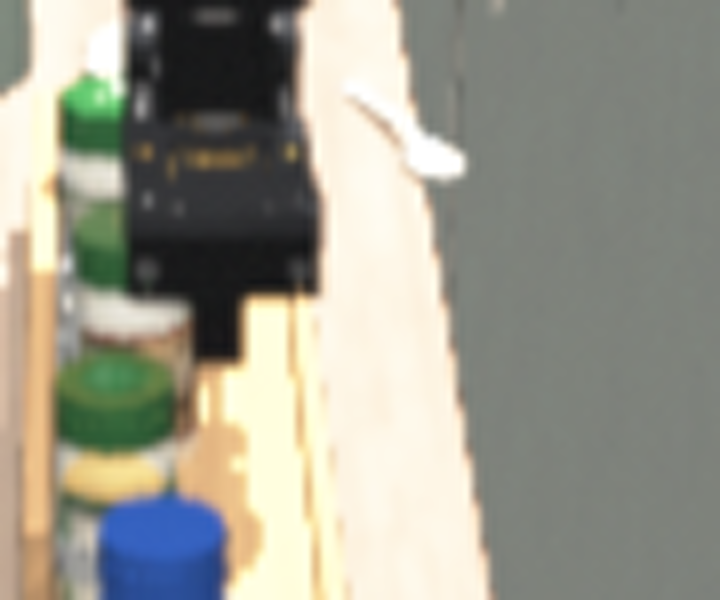

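Force peaked at 7.7 N and is now falling, so the jar is passing the clip tips. I'll continue towards the back board.

```bash
python3 -m crank '[{"offset":[0,-0.0015,0],"spin":0},{"offset":[0,-0.0015,0],"spin":0}]'|sed -n '2p;4p'
python3 -m crank '[{"offset":[0,-0.0015,0],"spin":0},{"offset":[0,-0.0015,0],"spin":0},{"offset":[0,0,0],"spin":0}]'|sed -n '2p;4p'
python3 -m crank '[{"offset":[0,-0.001,0],"spin":0},{"offset":[0,-0.001,0],"spin":0},{"offset":[0,0,0],"spin":0}]'|sed -n '2p;4p'
python3 - <<'E'
from h import *
from rig import bot
n,o="side",(250,170)
p=bot.capture(n);cv2.imwrite(f"pics/{n}17.png",cv2.resize(p["pixels"][o[1]:o[1]+75,o[0]:o[0]+90],None,fx=8,fy=8,interpolation=2))
E
```

```text
position: [0.452, -0.0442, 0.2329]
force: [-1.7, 0.0, 0.4]
position: [0.4553, -0.0443, 0.2329]
force: [-0.7, -0.2, -0.5]
position: [0.4563, -0.044, 0.2327]
force: [-1.7, -0.2, 1.3]
```

View pics/side17.png

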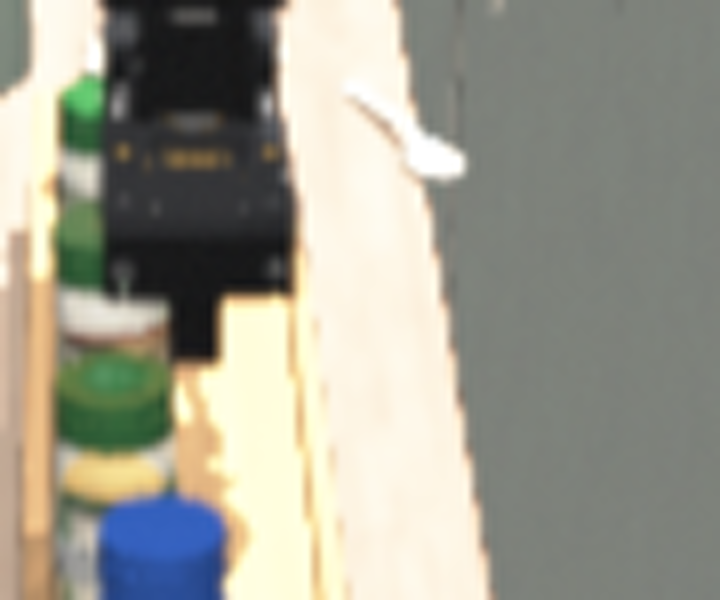

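```bash
python3 -m crank '[{"offset":[0,-0.001,0],"spin":0},{"offset":[0,-0.001,0],"spin":0},{"offset":[0,0,0],"spin":0}]'|sed -n '2p;4p'
python3 -m crank '[{"offset":[0,-0.001,0],"spin":0},{"offset":[0,0,0],"spin":0}]'|sed -n '2p;4p'
```

```text
position: [0.4573, -0.0438, 0.2325]
force: [-5.0, -0.8, 0.8]
position: [0.4578, -0.0436, 0.2324]
force: [-4.9, -0.1, 1.0]
```

```bash
python3 -m crank '[{"offset":[0,-0.002,0],"spin":0},{"offset":[0,0,0],"spin":0},{"offset":[0,0,0],"spin":0}]'|sed -n '2p;4p'
python3 -m crank '[{"offset":[0,0.005,0],"spin":0},{"offset":[0,0.01,0],"spin":0},{"offset":[0,0.015,0],"spin":0},{"offset":[0,0.015,0],"spin":0},{"offset":[0,0.012,0],"spin":0},{"offset":[-0.02,0,0],"spin":0},{"offset":[-0.03,0,0],"spin":0},{"offset":[-0.03,0,0],"spin":0},{"offset":[-0.03,0,0],"spin":0},{"offset":[-0.03,0,0],"spin":0},{"offset":[0,0,0.03],"spin":0},{"offset":[0,0,0.04],"spin":0}]'|sed -n '2p;4p'
python3 -m crank '[{"offset":[0,0,0.04],"spin":0},{"offset":[0,0,0.04],"spin":0},{"offset":[0,0,0.04],"spin":0},{"offset":[0,0,0.04],"spin":0},{"offset":[0,0,0.04],"spin":0},{"offset":[0,0,0.04],"spin":0},{"offset":[0,0,0.03],"spin":0},{"offset":[0,0,0],"spin":0}]'|sed -n '2p;4p'
python3 - <<'E'
from jar import *
from rig import bot
xy=rackpt(th,[(.027,.034,0)])[0,:2]
pk=[]
for n,o in(("top",(195,190)),("side",(245,175))):
    p=bot.capture(n);pickle.dump(p,open(f"pics/{n}20.pkl","wb"));cv2.imwrite(f"pics/{n}20.png",p["pixels"])
    im=cv2.resize(p["pixels"][o[1]:o[1]+75,o[0]:o[0]+50],None,fx=8,fy=8,interpolation=2)
    cv2.polylines(im,[np.round((sil(p,xy)-o+.5)*8-.5).astype(np.int32)],True,(0,0,255),1,16)
    pk.append(im)
cv2.imwrite("pics/jar20.png",np.hstack(pk))
E
```

```text
position: [0.4586, -0.0433, 0.2322]
force: [-8.6, -1.6, 1.6]
position: [0.4047, 0.0249, 0.3743]
force: [-0.2, 1.4, 0.4]
position: [0.4013, 0.2985, 0.373]
force: [-1.1, -0.3, 0.4]
```

View pics/jar20.png

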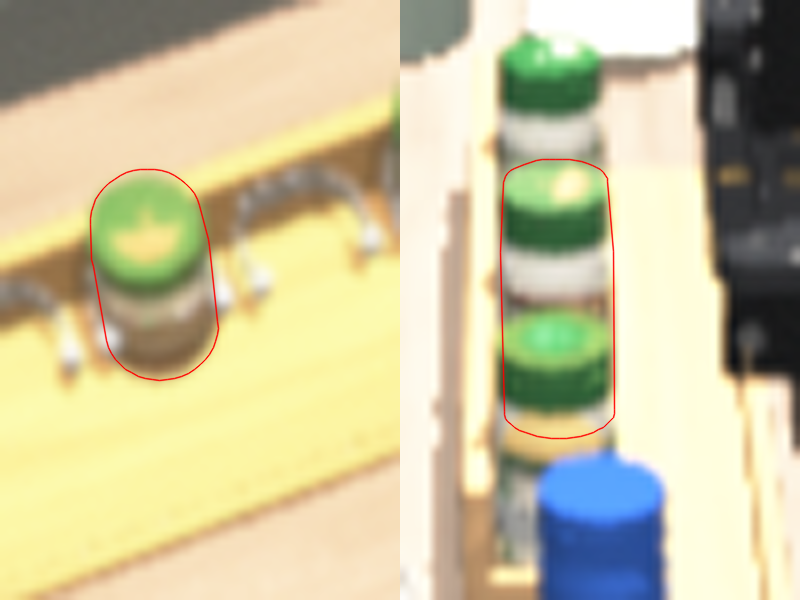

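View pics/top20.png

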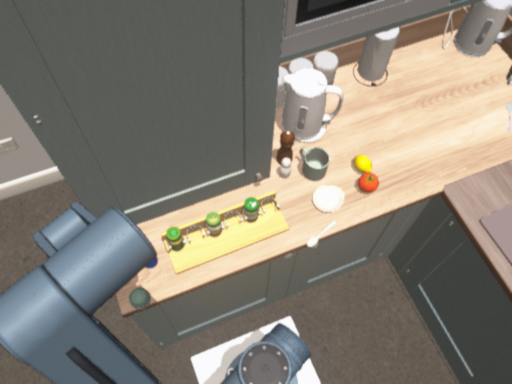

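The jar is upright in the third clip at top (213,225). It's in line with the jars in clips 1 and 5, and the arm is clear of everything.

```bash
python3 -c "
from rig import bot
print(bot.read_state()['time_s'],bot.hand_in())"
```

```text
the job is handed in; nothing more can be done
20.95 None
```

The jar is seated in the third clip from the left, and I handed the job in at 20.95 s, inside the 51 s limit. I slid it along the rail between loosely open fingers, with one finger pushing and no grip. Then I pushed it straight back with the closed fingertips. The force peaked at about 7.7 N and dropped as it snapped in, and I pressed it to about 8.6 N against the back board.

**Last checks:** After I backed off, both cameras showed the jar upright in clip 3, matching the expected seated outline to about 1 px and in line with jar_a and jar_b. The other things looked unmoved in the final pictures, by eye only. The arm hid most of the blue jar in the top view, but it was in place in the side view.

**What went wrong:** My first push back was too low. The gripper body caught the lid, with about 10 N upward and 7 N sideways. The jar leaned about 8 to 10 degrees for about half a second and stood back up when I retreated. I raised the tool 4.5 mm and repeated the push, with at most a slight lean before the jar reached the clip. The leaning could count against "do not tip it".

**Push height:** I pushed about 40 to 45 mm above the rack floor, not below the suggested 25 mm. With the tool pointing straight down, going lower would have put the gripper body on the lid.

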